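# Take up a binding clamp by its star wheel

## Task

A record book stands in the binding clamp with a gap between it and the clamp's pad. Take the flat-bladed adjusting key from its stand and use its blade through the slot in the clamp's cover to push the star wheel round, a tooth at a time, until the pad is snug against the book and the wheel will go no further; do it gently, never forcing the wheel or the cover. Then put the key back upright in its stand, fully down; touch the clamp with nothing but the key, keep the key off the pad, and leave the other desk things where they are.

Things in the scene. Friction and masses are not known exactly. Their poses are not given: they have to be found in the camera images.
- clamp: grey steel binding clamp fixed to the desk. Bed 100 (x) x 185 (y) x 10 mm; at its -y end a box 90 (x) x 50 (y) mm, 68 mm high, steel cover with one slot; further to +y a pad plate on a rod, a standing brown book 50 mm thick and a fixed jaw, both up to 90 mm high. Origin on the desk under the slot's centre. More than 20 N between key and clamp is forcing it
- clamp_slot (a point): centre of the slot, on the cover's top face, 68 mm above the desk; axes as the clamp. Slot 32 mm along x, 15 mm along y, cover 4 mm thick. A blade tip 16 mm below the cover's top engages a tooth of the star wheel beneath and clears its hub. A sweep from 11 mm on the -x side of centre to 10.5 mm on the +x side advances at most about one tooth and stays off the slot's ends
- wheel_axle (a point): middle of the steel star wheel under the slot, 34 mm above the desk, 2.5 mm to +x of the slot's centre; axle along y; axes as the clamp. Hub radius 15 mm, tip radius 26 mm (tips 8 mm below the cover's top), 8 even teeth 7 mm thick (10 mm along y), 20 mm apart at the tips. Where the teeth stand at the start is not known; a blade may land on one and must then be lifted and shifted
- wheel_top (a point): topmost point of the star wheel, 8 mm below the slot's top. Pushing a tooth to +x tightens, one tooth (45 degrees) moving the pad 6 mm to +y; to -x loosens. The wheel turns stiffly and friction holds it where it is left: a tooth resists the blade with about 1.5 to 4 N, and once the pad meets the book it stops dead (6 to 8 N of push shows it). The gap at the start needs 1.3 to 2.6 teeth
- pad_plate: the clamp's moving pad, a steel plate 80 (x) x 8 (y) x 50 mm; origin at the middle of the face that looks to the book (+y), axes as the clamp; it moves along y only, driven by the star wheel, starting 8 to 16 mm short of the book
- book_face (a point): the point on the book's near cover where the pad's origin will be when snug; axes as the clamp. The pad's y here is minus the gap
- key: loose adjusting key, about 100 g, standing upright in its stand: dark wooden handle 16 (x) x 24 (y) x 60 mm with flat sides, and below it a flat steel blade 4 (x) x 10 (y) mm, 50 mm long. Origin at the middle of the handle's underside, z up along the handle. Best gripped across the 16 mm and pushed along its own x; half a turn about z makes no difference
- key_tip (a point): middle of the blade's end, 50 mm below the key's origin; axes as the key
- stand: dark steel block 60 x 60 x 60 mm, fixed, with one upright hole in the middle of its top, 9 (x) x 15 (y) mm, 56 mm deep; the key's handle rests on the block's top, 60 mm above the desk, with the key's axes along the stand's. Origin on the desk under the hole
- stand_hole0 (a point): middle of the hole's mouth, at the stand's top
- stapler: tan bakelite stapler on a steel base, 150 x 36 x 54 mm, loose; origin under its middle, x along its length; a bystander, to be left alone
- punch: aluminium three-hole punch, 75 x 280 x 58 mm, loose, behind the work; origin under its middle, y along its length; a bystander, to be left alone
- staple_box: small red tin staple box, 87 x 47 x 28 mm, loose; origin under its middle, x along its length; a bystander, to be left alone
- paperweight: black glass domed paperweight, 72 mm across, 40 mm high, loose; origin under its middle; a bystander, to be left alone
- bookend: bent sheet-steel bookend, foot 100 x 130 mm, 143 mm high, loose; origin under the middle of its foot; a bystander, to be left alone
- pencil_cup: empty black cup, 76 mm across, 95 mm high, loose; origin under its middle; a bystander, to be left alone

How it is judged:
By the outcome, as a careful person would: the job done as asked, in the order asked, and still so for the second after the job is handed in, with the robot touching nothing.
It also fails if it takes over 64 s, if anything falls off the work surface, if the arm or the gripper's body presses on something with over 40 N, if the wrist force passes 120 N, or if a joint passes its speed limit or range.

## Robot

A 6-joint arm with a two-finger parallel gripper is mounted at the origin on the work surface. World frame = base frame: x ahead of the robot, y to its left, z up, the work surface at z = 0. Lengths are in m, angles in rad, forces in N, time in s.
With the tool pointing down it reaches from about 0.275 to 0.725 m from the base axis. Payload 15.9 kg.
Tool frame: the origin (TCP) lies midway between the tips of the shut fingers; the grasp point (between the pads) lies 19 mm behind it; x points along the fingers, y is the direction in which the jaws open and shut, and the axes are right-handed (so a half turn about x gives the same grasp; the last joint's range is limited). The gripper opens to 85 mm and grips with 20 to 120 N. Pads are 22 mm wide; open, the fingers measure 114 mm over their backs; the gripper's body (76 mm by 85 mm) begins 54 mm behind the grasp point. The pads swing forward as they close: fully open they stand 13 mm farther back than shut.
Start: joints at [-1.177, 0.213, -0.034, 1.323, 0, 1.571], TCP at [0.192, -0.462, 0.231] pointing down, gripper open.
Joint ranges: [-2.98, 2.98], [-0.74, 1.72], [-1.14, 1.35], [-2.1, 2.04], [-1.57, 1.44], [-3.14, 3.14]. Speed limits (rad/s): [1.89, 1.89, 2.39, 2.57, 3.14, 3.14].

## Interface

Orientations are given as a unit quaternion [x, y, z, w].
In Python, from station import ctrl gives the robot as it stands. Calls block until the motion is done:
- ctrl.move_pose(position, orientation): joint-space move of the TCP to a pose.
- ctrl.move_linear(position, ori=None, vel=0.15, force_limit=None): straight line of the TCP; ori=None keeps the orientation; vel is the mean speed in m/s. With force_limit (N) it stops when the force on the tool has changed by that much, and returns True; else False.
- ctrl.movej(angles): joint-space move.
- ctrl.set_gripper(opening, newtons=None): finger opening in m; newtons is the grip in N (None keeps the last); returns when the fingers have stopped.
- ctrl.dwell(seconds).
- ctrl.inverse_kinematics(position, orientation): joint angles nearest the present ones, or None.
- ctrl.state(): the state.
- ctrl.capture(name): name is "side" or "top" or "wrist"; returns (picture, depth): 400x640x3 uint8, red, green, blue; 400x640 float32, m along the optical axis (not along the pixel's ray), 0 where there is no reading.
- ctrl.get_calibration(name): a dict with "K" (3x3 intrinsics, pixels), "distortion" ([k1, k2, p1, p2, k3] as OpenCV has them; the pictures are not rectified), "world_to_cam" (4x4, takes a point from world to camera coordinates); the wrist camera has in their place "hand_eye" (4x4, takes a point from camera to tool coordinates, whose origin is the TCP and whose axes are the tool frame's). Camera axes: x right, y down, z forward; pixel columns grow to the right and rows downward; lengths in m; the calibration is good to about 2 mm. A picture is of the moment at which its call begins: read the wrist's pose just before it. get_calibration takes no time and is no camera call.
A pose or a line that the arm cannot do raises ctrl.PlanningError and nothing moves.
- ctrl.close_job(): hands the job in, once; it reports no verdict.
The state is a dict: "time_s": time; "qpos": joint angles; "joint_vel": joint speeds; "joint_torque": joint torques, N m; "position": TCP position; "tcp_rot": TCP orientation; "ft_force": force on the tool from outside, world axes, zero at the start; "wrist_torque": the same for the moment, N m; "grip_width": finger opening in m.
Only numpy, scipy, OpenCV 4.12 (cv2) and the standard library are available. Lean on these libraries where they do the work, as an engineer would, in place of code of your own. Each camera call takes 0.05 s, during which the arm holds its last target. There are 200 camera calls.

## Working session

There is one attempt and no reset: what is moved stays moved. The work goes in short steps, each a Python script; the robot and the scene stay as the last script left them, time stands still between calls to the robot, and variables do not carry over. Pictures are saved under pics/ and viewed, about 8 in all and at most 12, crops included, and the job is handed in when it is done.

```bash
mkdir -p pics; ls; cat > h.py <<'E'
import numpy as np, cv2
from station import ctrl
from scipy.spatial.transform import Rotation as R
def cam(name):
    c=ctrl.get_calibration(name); K=np.array(c["K"]);d=np.array(c["distortion"],float)
    if name=="wrist":
        s=ctrl.state();T=np.eye(4);T[:3,:3]=R.from_quat(s["tcp_rot"]).as_matrix();T[:3,3]=s["position"]
        return K,d,T@np.array(c["hand_eye"])
    return K,d,np.linalg.inv(np.array(c["world_to_cam"]))
def ray_z(cm,uv,z):
    K,d,T=cm
    p=cv2.undistortPoints(np.array(uv,float).reshape(-1,1,2),K,d).reshape(-1,2)
    r=np.c_[p,np.ones(len(p))]@T[:3,:3].T;o=T[:3,3]
    return o+r*((z-o[2])/r[:,2])[:,None]
def proj(cm,X):
    K,d,T=cm;W=np.linalg.inv(T)
    return cv2.projectPoints(np.array(X,float).reshape(-1,1,3),cv2.Rodrigues(W[:3,:3])[0],W[:3,3],K,d)[0].reshape(-1,2)
def cloud(cm,dep):
    K,d,T=cm;v,u=np.mgrid[:400,:640]
    p=cv2.undistortPoints(np.stack([u,v],-1).reshape(-1,1,2).astype(float),K,d).reshape(400,640,2)
    c=np.dstack([p*dep[...,None],dep])
    return c@T[:3,:3].T+T[:3,3]
def save(n,im): cv2.imwrite("pics/"+n,im[...,::-1])
E
python3 - <<'E'
from h import *
for n in("top","side"):
    cm=cam(n);im,d=ctrl.capture(n);save(n+".png",im);np.savez(n,im=im,d=d);print(n,cm[2].round(3).tolist(),cm[0][0,0])
s=ctrl.state();print(s)
E
```

```text
pics
top [[-0.009, -0.998, 0.056, 0.53], [-1.0, 0.009, 0.011, -0.013], [-0.011, -0.056, -0.998, 1.321], [0.0, 0.0, 0.0, 1.0]] 510.9620970264128
side [[-0.842, -0.298, 0.45, 0.091], [-0.54, 0.47, -0.698, 0.765], [-0.004, -0.831, -0.557, 0.723], [0.0, 0.0, 0.0, 1.0]] 374.2362530101077
{'time_s': 0.1, 'qpos': array([-1.17701555e+00,  2.13324507e-01, -3.49614031e-02,  1.32353303e+00,
       -3.72313063e-05,  1.57084350e+00]), 'joint_vel': array([-3.75915782e-04,  6.24617748e-04,  1.24532794e-03, -5.55572573e-05,
        1.11186038e-03, -1.01683395e-03]), 'joint_torque': array([-4.47699713e-04, -6.87247252e+01,  4.87806630e+01,  1.21436629e-02,
       -2.70761461e-05, -8.44856089e-06]), 'position': array([ 0.19171205, -0.46145211,  0.23087076]), 'tcp_rot': array([-0.69336474, -0.13866037,  0.69353203, -0.1379564 ]), 'ft_force': array([ 0.17351502, -0.93065374, -0.07715022]), 'wrist_torque': array([ 0.00879694,  0.008365  , -0.00522163]), 'grip_width': 0.08509580733559072}
```

View pics/top.png

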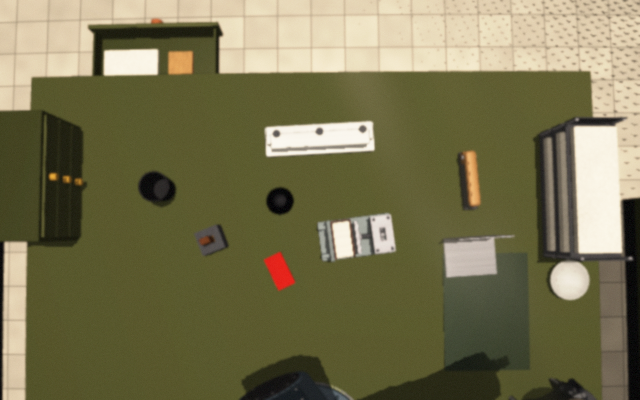

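View pics/side.png

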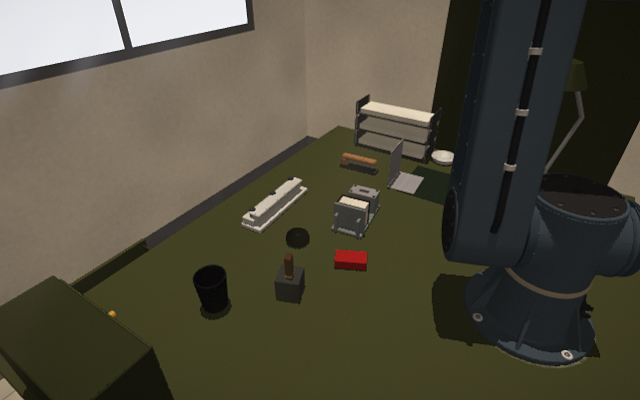

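Top view: the stand and key are at about (212,240), and the clamp's slot is at about (381,234) with its book towards image-left (+y). The paperweight is at (280,200) and the red tin at (280,270). In the side view the key stands upright in its stand at (289,270). Next I'll get rough positions and take wrist close-ups.

```bash
python3 - <<'E'
from h import *
cm=cam("top")
for n,uv,z in(("slot",(382,234),.068),("standtop",(213,238),.06),("clampcorners",[(370,215),(393,213),(396,252),(373,254)],.068),("tin",(280,270),.028),("pw",(280,200),.04)):print(n,ray_z(cm,uv,z).round(3).tolist())
print(np.array(ctrl.get_calibration("wrist")["hand_eye"]).round(3).tolist())
s=ctrl.state();print(R.from_quat(s["tcp_rot"]).as_matrix().round(2).tolist())
# close looks
def down(yaw): # tool x down, tool y along yaw
    y=np.array([np.cos(yaw),np.sin(yaw),0]);x=np.array([0,0,-1.]);return R.from_matrix(np.c_[x,y,np.cross(x,y)]).as_quat()
for yaw in(0,np.pi,1.57,-1.57):
  for p in((.48,-.15,.3),(.46,.27,.3)):
    print(yaw,p,ctrl.inverse_kinematics(p,down(yaw)))
E
```

```text
slot [[0.52, -0.178, 0.068]]
standtop [[0.513, 0.238, 0.06]]
clampcorners [[0.567, -0.149, 0.068], [0.571, -0.206, 0.068], [0.476, -0.211, 0.068], [0.471, -0.155, 0.068]]
tin [[0.431, 0.075, 0.028]]
pw [[0.607, 0.073, 0.04]]
[[0.0, -0.312, 0.95, -0.143], [1.0, 0.0, -0.0, 0.0], [-0.0, 0.95, 0.312, -0.081], [0.0, 0.0, 0.0, 1.0]]
[[-0.0, 0.38, -0.92], [0.0, -0.92, -0.38], [-1.0, -0.0, 0.0]]
0 (0.48, -0.15, 0.3) [-0.30288487  0.22008824  0.14724845  1.49795654  0.          1.26791146]
0 (0.46, 0.27, 0.3) [0.5307735  0.28672952 0.23437088 1.51843769 0.         2.10156982]
3.141592653589793 (0.48, -0.15, 0.3) [-0.30288487  0.22008824  0.14724845  1.49795654  0.         -1.8736812 ]
3.141592653589793 (0.46, 0.27, 0.3) [ 0.5307735   0.28672952  0.23437088  1.51843769  0.         -1.04002283]
1.57 (0.48, -0.15, 0.3) [-0.30288487  0.22008824  0.14724845  1.49795654  0.         -0.30208854]
1.57 (0.46, 0.27, 0.3) [0.5307735  0.28672952 0.23437088 1.51843769 0.         0.53156982]
-1.57 (0.48, -0.15, 0.3) [-0.30288487  0.22008824  0.14724845  1.49795654  0.          2.83791146]
-1.57 (0.46, 0.27, 0.3) [ 0.5307735   0.28672952  0.23437088  1.51843769  0.         -2.61161548]
```

```bash
cat >> h.py <<'E'
def down(yaw):
    y=np.array([np.cos(yaw),np.sin(yaw),0]);x=np.array([0,0,-1.]);return R.from_matrix(np.c_[x,y,np.cross(x,y)]).as_quat()
E
python3 - <<'E'
from h import *
for n,p in(("clamp",(.52,-.15,.27)),("stand",(.513,.235,.27))):
    ctrl.move_pose(p,down(0));cm=cam("wrist");im,d=ctrl.capture("wrist")
    save("w_%s.png"%n,im);np.savez("w_"+n,im=im,d=d,K=cm[0],dd=cm[1],T=cm[2]);print(ctrl.state()["time_s"],ctrl.state()["position"])
E
```

```text
1.8167 [ 0.51961237 -0.15095463  0.26997671]
3.3 [0.51342488 0.23387787 0.27003592]
```

View pics/w_clamp.png

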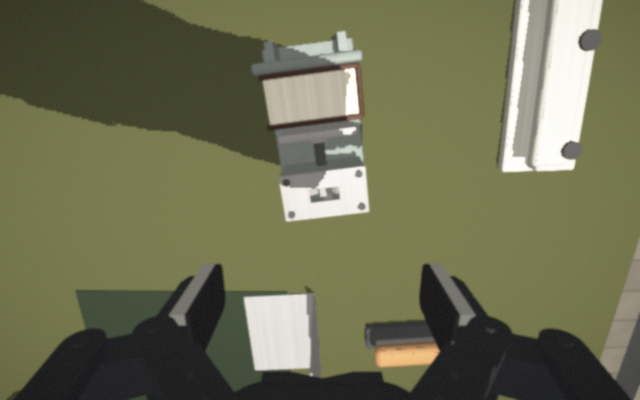

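View pics/w_stand.png

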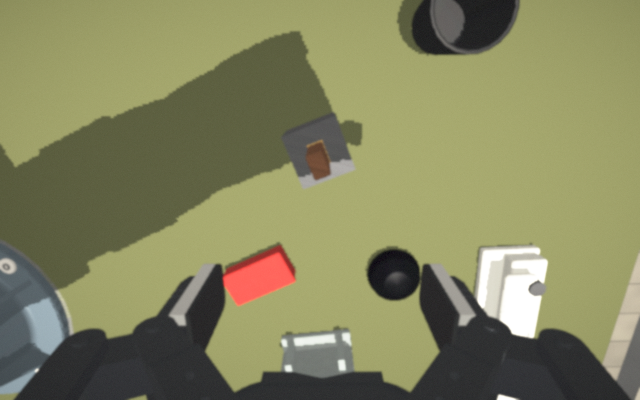

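The clamp view shows the slot at about (324,193), with teeth visible in it, the pad at about (320,150) and the book above. The stand view shows the stand's top at about (320,150) and the brown handle at about (317,160), turned roughly 20°. Next I'll fit rectangles using the depth heights.

```bash
cat >> h.py <<'E'
def rect(P,m):
    r=cv2.minAreaRect((P[m][:,:2]*1000).astype(np.float32));return np.round(r[0],1),np.round(r[1],1),round(r[2],1),int(m.sum()),P[m][:,2].mean().round(4)
def big(m):
    n,l,st,_=cv2.connectedComponentsWithStats(m.astype(np.uint8));return l==1+st[1:,4].argmax()
E
python3 - <<'E'
from h import *
def ld(n):
    f=np.load(n+".npz");cm=(f["K"],f["dd"],f["T"]);return f["im"],cm,cloud(cm,f["d"])
im,cm,P=ld("w_clamp")
near=lambda c,r:np.hypot(P[...,0]-c[0],P[...,1]-c[1])<r
print("slot",ray_z(cm,(324.5,193.5),.068).round(4))
m=big(near((.52,-.18),.09)&(abs(P[...,2]-.068)<.006));print("cover",rect(P,m))
m2=near((.52,-.1),.1);
h=np.histogram(P[m2][:,2],bins=np.arange(-.01,.11,.005));print(h[0].tolist())
m=big(near((.52,-.08),.08)&(abs(P[...,2]-.089)<.006));print("book/jaw",rect(P,m))
im,cm,P=ld("w_stand")
m=big(near((.513,.235),.06)&(abs(P[...,2]-.06)<.006));print("stand",rect(P,m))
m=big(near((.513,.235),.06)&(P[...,2]>.112));print("handle",rect(P,m))
hsv=cv2.cvtColor(im,cv2.COLOR_RGB2HSV)
print(hsv[165,317],hsv[143,317],hsv[130,320])
E
```

```text
slot [[ 0.5229 -0.177   0.068 ]]
cover (array([ 522.1, -177.5]), array([90.1, 50.8]), 7.2, 3570, np.float64(0.0679))
[0, 4903, 4552, 1429, 1406, 120, 120, 119, 118, 363, 233, 228, 183, 394, 919, 2996, 79, 24, 3740, 2496, 500, 0, 0]
book/jaw (array([510. , -73.5]), array([99.1, 59.7]), 7.2, 6261, np.float64(0.0861))
stand (array([510. , 249.4]), array([60.1, 60.4]), 21.4, 2629, np.float64(0.06))
handle (array([513. , 237.6]), array([ 30.4, 120. ]), 89.8, 24861, np.float64(0.3333))
[ 11 132 116] [ 15 130 118] [30  3 87]
```

```bash
python3 - <<'E'
from h import *
f=np.load("w_stand.npz");cm=(f["K"],f["dd"],f["T"]);P=cloud(cm,f["d"])
near=np.hypot(P[...,0]-.51,P[...,1]-.249)<.05
m=big(near&(P[...,2]>.112)&(P[...,2]<.13));print("handle",rect(P,m))
m=near&(P[...,2]>.07)&(P[...,2]<.13);print("handle all",rect(P,m))
c=np.array([.510,.2494]);q=down(np.radians(21.4))
print(ctrl.inverse_kinematics([*c,.068],q), ctrl.inverse_kinematics([.522,-.1775,.11],down(np.radians(7.2))))
# closer wrist look, camera on top of the stand
ctrl.set_gripper(.06);ctrl.move_pose([*c,.19],q);cm=cam("wrist");im,d=ctrl.capture("wrist");P=cloud(cm,d)
near=np.hypot(P[...,0]-.51,P[...,1]-.249)<.05
m=big(near&(P[...,2]>.114)&(P[...,2]<.126));print("handle",rect(P,m))
m=big(near&(abs(P[...,2]-.06)<.005));print("stand",rect(P,m))
save("w_stand2.png",im);print(ctrl.state()["time_s"],ctrl.state()["position"],ctrl.state()["ft_force"])
E
```

```text
handle (array([510.1, 249.5]), array([16.1, 24.3]), 20.5, 505, np.float64(0.1195))
handle all (array([510. , 249.5]), array([16.2, 24.3]), 21.1, 670, np.float64(0.1128))
[ 0.45482477  0.43167473 -0.15294531  0.98617629  0.          1.65212064] [-0.32777285  0.36855182 -0.1349605   1.067284    0.          1.11735977]
handle (array([509.8, 249.7]), array([15.6, 23.8]), 21.4, 832, np.float64(0.1195))
stand (array([510.1, 249.3]), array([60.1, 60.6]), 21.4, 4004, np.float64(0.0599))
4.15 [0.51055805 0.24946888 0.19171393] [0.52144896 0.11184995 1.20354414]
```

View pics/w_stand2.png

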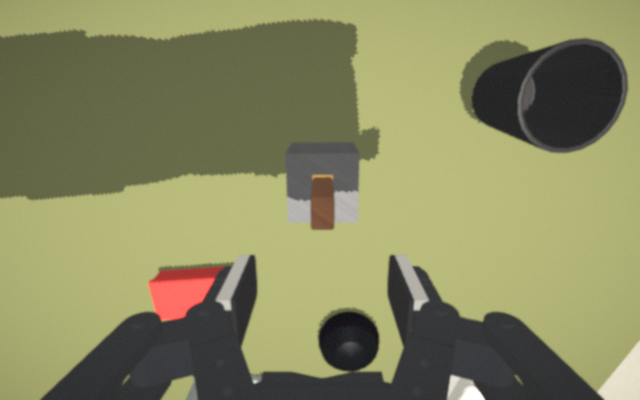

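Stand and handle agree to within 0.5 mm. The handle's 16 mm side lies across the jaws at image (322,203), and the fingers are clear, so I'll grasp it.

```bash
python3 - <<'E'
from h import *
c=[.510,.2495];q=down(np.radians(21.4))
S=lambda t:print(t,(lambda s:(s["time_s"],s["position"].round(4),s["ft_force"].round(2),s["grip_width"]))(ctrl.state()))
S("0")
print(ctrl.move_linear([*c,.068],q,vel=.12,force_limit=8));S("down")
ctrl.set_gripper(.0,120);ctrl.dwell(.2);S("grip")
ctrl.move_linear([*c,.07],vel=.03);S("up2")
ctrl.move_linear([*c,.150],vel=.12);S("up")
cm=cam("wrist");im,d=ctrl.capture("wrist");save("held.png",im[150:])
P=cloud(cm,d)
ctrl.dwell(.2);S("x")
E
```

```text
0 (4.15, array([0.5106, 0.2495, 0.1917]), array([0.52, 0.11, 1.2 ]), 0.06006806540938878)
False
down (5.3167, array([0.5105, 0.2498, 0.0688]), array([-0.06, -0.84, -0.06]), 0.059716456862173056)
grip (5.9917, array([0.5103, 0.2497, 0.0685]), array([-0.48, -1.48,  6.23]), 0.015049948967562992)
up2 (6.2417, array([0.51  , 0.2495, 0.07  ]), array([ 0.67,  0.11, -1.5 ]), 0.01467604122609677)
up (7.0583, array([0.5096, 0.2493, 0.1492]), array([-0.04,  0.33, -1.75]), 0.014682383488670648)
x (7.3083, array([0.5097, 0.2494, 0.1494]), array([ 0.25, -0.91, -1.18]), 0.014464391364932664)
```

View pics/held.png

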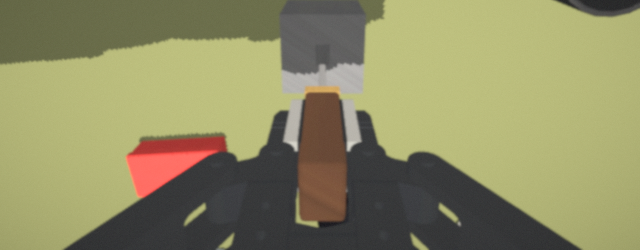

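The key is held straight between the pads, with its blade lined up over the hole at about (322,75 in the crop). Next I'll go above the slot and look for the teeth. I'll also check the camera's sideways offset by where it sees the held handle.

```bash
python3 - <<'E'
from h import *
y=np.radians(7.2);q=down(y);c=np.array([.5222,-.1775])
ctrl.move_linear([.510,.2495,.2],vel=.15)
ctrl.move_pose([*c,.2],q);ctrl.move_linear([*c,.175],vel=.1);ctrl.dwell(.2)
cm=cam("wrist");im,d=ctrl.capture("wrist");P=cloud(cm,d);s=ctrl.state()
print(s["time_s"],s["position"],s["ft_force"],cm[0][0,2])
np.savez("w_slot",im=im,d=d,K=cm[0],dd=cm[1],T=cm[2])
near=np.hypot(P[...,0]-c[0],P[...,1]-c[1])<.07
m=big(near&(abs(P[...,2]-.068)<.003));print("cover",rect(P,m))
uv=proj(cm,[[*c,.068]])[0];print("slot px",uv)
hsv=cv2.cvtColor(im,cv2.COLOR_RGB2HSV)
hm=big((hsv[...,0]<18)&(hsv[...,1]>110)&(np.arange(400)[:,None]>230)&(np.abs(np.arange(640)-320)<60))
T=np.eye(4);T[:3,:3]=R.from_quat(s["tcp_rot"]).as_matrix();T[:3,3]=s["position"]
Q=(P-T[:3,3])@T[:3,:3]
ok=hm&(d>0);print("handle in tool frame: x,y,z ranges",[np.percentile(Q[ok][:,i],[2,50,98]).round(4).tolist() for i in range(3)],ok.sum(), np.where(ok)[1].mean())
u,v=uv.astype(int)
save("slot.png",cv2.resize(im[v-75:v+45,u-75:u+75],None,fx=5,fy=5,interpolation=cv2.INTER_CUBIC));print(u-75,v-75)
E
```

```text
10.0167 [ 0.52250988 -0.17754709  0.17555225] [ 0.23353777 -0.77321026 -0.43874515] 321.8626998010568
cover (array([ 522.2, -177.7]), array([90.2, 50.9]), 7.1, 6517, np.float64(0.0681))
slot px [320.47527624 196.84026369]
handle in tool frame: x,y,z ranges [[-0.0524, -0.0497, -0.0014], [-0.0064, 0.0008, 0.0079], [-0.0123, -0.0111, 0.0095]] 5317 321.82847470378033
245 121
```

View pics/slot.png

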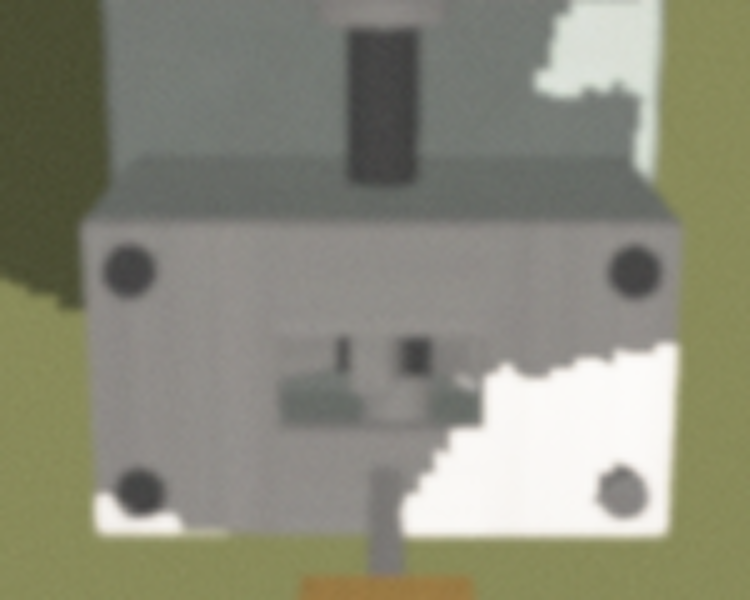

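In the crop, the slot spans about (280–480, 335–425). One tooth is near its middle at about x 352–400, with dark gaps on both sides. The blade stands at x≈387, so the slot is about 1 mm to the key's -x side. That agrees with the handle reading 0.8 mm off in the tool frame, so I take the slot at (0.5215, -0.1777). A descent at -9 mm should land between teeth.

```bash
cat >> h.py <<'E'
yw=np.radians(7.15);qc=down(yw);S=np.array([.5215,-.1777]);ex=np.array([np.cos(yw),np.sin(yw)])
def at(dx,tip): return [*(S+ex*dx),tip+.0585]
def st(t):
    F=[];
    for _ in range(4): s=ctrl.state();F.append(s["ft_force"]);ctrl.dwell(.02)
    p=s["position"];f=np.mean(F,0);print(t,round(s["time_s"],2),"dx %.1f dy %.1f tip %.1f"%(1e3*(p[:2]-S)@ex,1e3*(p[:2]-S)@[-ex[1],ex[0]],1e3*(p[2]-.0585)),"Fx %.1f Fy %.1f Fz %.1f"%(f[:2]@ex,f[:2]@[-ex[1],ex[0]],f[2]),flush=True)
def descend(dx):
    ctrl.move_linear(at(dx,.075),qc,vel=.06);ctrl.dwell(.1);st("above")
    r=ctrl.move_linear(at(dx,.0522),qc,vel=.03,force_limit=3.5);st("down hit=%s"%r);return r
def sweep(x1=10.5e-3,lim=7):
    r=ctrl.move_linear(at(x1,.0522),qc,vel=.022,force_limit=lim);st("sweep hit=%s"%r);return r
def lift(back=1.5e-3):
    p=ctrl.state()["position"];dx=(p[:2]-S)@ex-back
    ctrl.move_linear(at(dx,.0522),qc,vel=.03);ctrl.move_linear(at(dx,.078),qc,vel=.06)
E
python3 - <<'E'
from h import *
if descend(-.009): lift(0)
else:
    sweep()
E
```

```text
above 11.03 dx -8.7 dy -0.1 tip 75.4 Fx -0.1 Fy 0.1 Fz -1.2
down hit=False 12.0 dx -8.9 dy -0.0 tip 52.4 Fx -0.3 Fy -0.0 Fz -0.9
sweep hit=False 13.1 dx 10.7 dy -0.0 tip 52.3 Fx -0.6 Fy 0.1 Fz -0.9
```

```bash
cat >> h.py <<'E'
def pad(cm,P):
    Q=(P[...,:2]-S);X=Q@ex;Y=Q@np.array([-ex[1],ex[0]])
    b=(np.abs(X)<.035)&(Y>.03)&(Y<.12)
    for lo,hi in((.05,.066),(.07,.096)):
        m=b&(P[...,2]>lo)&(P[...,2]<hi)
        print("z%.3f-%.3f"%(lo,hi),m.sum(),"Y mm",(np.percentile(Y[m],[1,5,50,95,99])*1e3).round(1) if m.sum()>20 else "", "z",np.median(P[m][:,2]).round(4) if m.sum() else "")
E
python3 - <<'E'
from h import *
f=np.load("w_clamp.npz");cm=(f["K"],f["dd"],f["T"]);pad(cm,cloud(cm,f["d"]))
f=np.load("w_slot.npz");cm=(f["K"],f["dd"],f["T"]);pad(cm,cloud(cm,f["d"]))
lift();ctrl.move_linear(at(-.0007,.117),qc,vel=.08);ctrl.dwell(.15)
cm=cam("wrist");im,d=ctrl.capture("wrist");P=cloud(cm,d);st("x");pad(cm,P)
save("slot2.png",cv2.resize(im[75:241,245:395],None,fx=4,fy=3.6,interpolation=cv2.INTER_CUBIC))
E
```

```text
z0.050-0.066 622 Y mm [57.7 58.1 62.4 65.6 65.7] z 0.0617
z0.070-0.096 3834 Y mm [ 75.6  77.5  98.1 118.1 119.6] z 0.0841
z0.050-0.066 1151 Y mm [57.5 58.2 61.9 65.5 65.6] z 0.0618
z0.070-0.096 8309 Y mm [ 75.6  77.5  98.7 118.1 119.8] z 0.0842
x 14.85 dx -0.8 dy 0.1 tip 116.6 Fx 0.2 Fy -0.4 Fz -1.2
z0.050-0.066 1151 Y mm [64.1 64.2 68.3 71.8 71.8] z 0.0618
z0.070-0.096 8387 Y mm [ 75.2  77.1  98.4 118.2 119.8] z 0.0841
```

View pics/slot2.png

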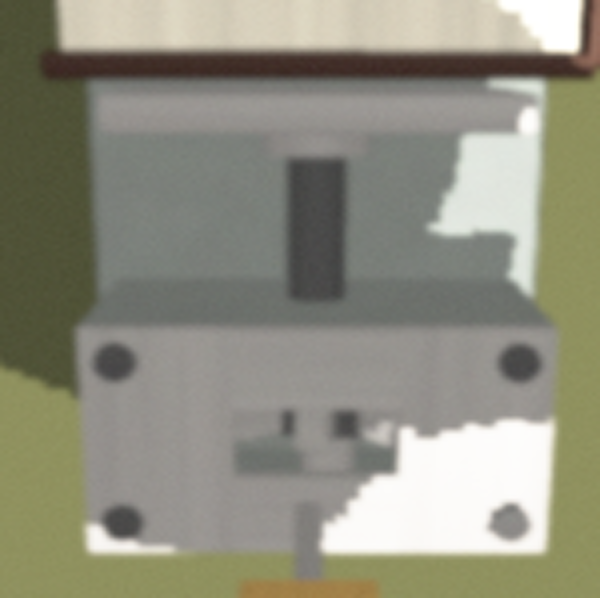

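The pad moved 6.2 mm, from 65.7 to 71.8 mm in clamp y, and the book face is at about 75.2 mm. The teeth stand as before, so the second sweep should stop partway.

```bash
python3 - <<'E'
from h import *
if descend(-.009): lift(0)
else:
    if not sweep(): 
        lift();print("full sweep")
    else:
        ctrl.dwell(.2);st("hold")
        lift();ctrl.move_linear(at(-.0007,.117),qc,vel=.1);ctrl.dwell(.15)
        cm=cam("wrist");im,d=ctrl.capture("wrist");pad(cm,cloud(cm,d))
        save("slot3.png",cv2.resize(im[75:241,245:395],None,fx=4,fy=3.6,interpolation=cv2.INTER_CUBIC));st("x")
E
```

```text
above 15.88 dx -8.7 dy -0.1 tip 75.4 Fx 0.2 Fy 0.3 Fz -1.3
down hit=False 16.86 dx -8.9 dy -0.1 tip 52.4 Fx -0.2 Fy -0.1 Fz -0.8
sweep hit=True 17.55 dx 3.2 dy 0.1 tip 51.6 Fx -3.4 Fy -0.5 Fz 1.3
hold 17.82 dx 3.1 dy 0.2 tip 51.5 Fx -2.1 Fy -0.6 Fz 1.4
z0.050-0.066 1021 Y mm [67.  67.1 70.6 74.  74. ] z 0.0619
z0.070-0.096 8391 Y mm [ 75.2  77.1  98.4 118.2 119.8] z 0.0841
x 19.46 dx -1.0 dy 0.1 tip 116.4 Fx -0.7 Fy -0.2 Fz -1.3
```

The sweep stopped at dx 3.2 mm with 7 N. The pad edge reads 74.0 mm and the book about 75, with the edges eroded by the depth. I'll push the same tooth again, more slowly, to confirm it is at the end.

```bash
python3 - <<'E'
from h import *
if descend(.0017): lift(0)
else:
    for k in range(2):
        r=ctrl.move_linear(at(.0075,.0522),qc,vel=.01,force_limit=7.5);st("push hit=%s"%r)
        if k==0: ctrl.move_linear(at(.0022,.0522),qc,vel=.02);ctrl.dwell(.1);st("back")
    lift();ctrl.move_linear(at(-.0007,.117),qc,vel=.1);ctrl.dwell(.15)
    cm=cam("wrist");im,d=ctrl.capture("wrist");pad(cm,cloud(cm,d))
    save("slot4.png",cv2.resize(im[75:241,245:395],None,fx=4,fy=3.6,interpolation=cv2.INTER_CUBIC));st("x")
E
```

```text
above 20.48 dx 1.9 dy -0.1 tip 75.4 Fx -0.4 Fy 0.0 Fz -1.3
down hit=False 21.45 dx 1.8 dy -0.1 tip 52.4 Fx 0.1 Fy -0.2 Fz -1.2
push hit=True 21.89 dx 3.0 dy 0.2 tip 51.6 Fx -1.5 Fy -0.6 Fz 0.7
back 22.31 dx 2.2 dy -0.0 tip 52.2 Fx -0.3 Fy -0.1 Fz -0.8
push hit=True 22.73 dx 3.0 dy 0.2 tip 51.4 Fx -2.1 Fy -0.1 Fz 0.8
z0.050-0.066 1018 Y mm [67.  67.1 70.6 74.  74. ] z 0.0619
z0.070-0.096 8409 Y mm [ 75.2  77.1  98.4 118.2 119.9] z 0.0841
x 24.37 dx -0.9 dy 0.1 tip 116.4 Fx -0.0 Fy 0.1 Fz -1.2
```

View pics/slot4.png

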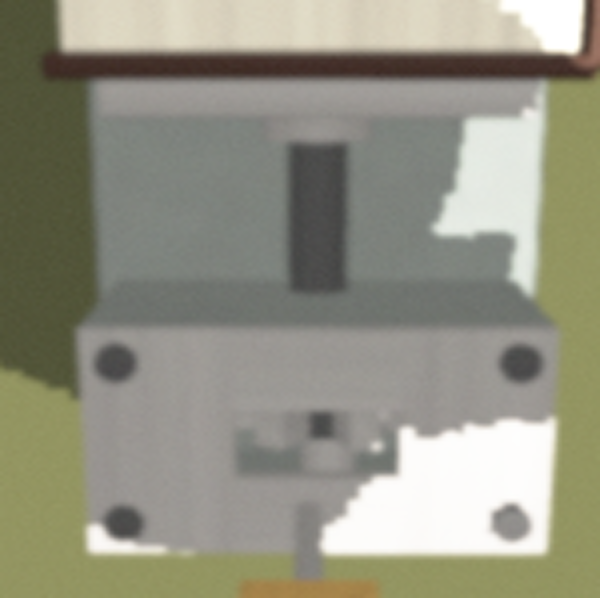

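Two slow pushes at 7.5 N both stopped dead at dx 3.0 mm and the pad did not move. The picture shows the pad up against the book cover at row ~80, with no gap. The blade is still straight in the grip at x≈308 in the crop. Now I'll return the key.

```bash
python3 - <<'E'
from h import *
c=[.5102,.2496];q=down(np.radians(21.4))
def g(t):
    s=ctrl.state();print(t,round(s["time_s"],2),s["position"].round(4),s["ft_force"].round(2),s["grip_width"].round(4),flush=True)
p=ctrl.state()["position"]
ctrl.move_linear([p[0],p[1],.215],vel=.12)
ctrl.move_pose([*c,.2],q);ctrl.move_linear([*c,.135],vel=.1);ctrl.dwell(.3);g("above")
r=ctrl.move_linear([*c,.075],vel=.05,force_limit=6);g("in %s"%r)
if not r:
    r=ctrl.move_linear([*c,.0675],vel=.02,force_limit=5);ctrl.dwell(.1);g("seat %s"%r)
E
```

```text
Traceback (most recent call last):
AttributeError: 'float' object has no attribute 'round'
```

```bash
python3 - <<'E'
from h import *
c=[.5102,.2496];q=down(np.radians(21.4))
def g(t):
    s=ctrl.state();print(t,round(s["time_s"],2),s["position"].round(4),s["ft_force"].round(2),round(s["grip_width"],4),flush=True)
g("above")
r=ctrl.move_linear([*c,.075],vel=.05,force_limit=6);g("in %s"%r)
if not r:
    r=ctrl.move_linear([*c,.0675],vel=.02,force_limit=5);ctrl.dwell(.1);g("seat %s"%r)
E
```

```text
above 27.54 [0.5104 0.2497 0.1354] [ 0.24  0.39 -1.61] 0.0145
in False 28.89 [0.5104 0.2497 0.0753] [-0.   -0.18 -1.12] 0.0146
seat True 29.37 [0.5103 0.2497 0.0685] [-1.24 -0.82  9.08] 0.0146
```

```bash
python3 - <<'E'
from h import *
c=[.5102,.2496]
ctrl.move_linear([*c,.0685],vel=.02);ctrl.set_gripper(.05,20);ctrl.dwell(.2)
ctrl.move_linear([*c,.20],vel=.12);ctrl.dwell(.2)
cm=cam("wrist");im,d=ctrl.capture("wrist");P=cloud(cm,d)
near=np.hypot(P[...,0]-.51,P[...,1]-.249)<.05
m=big(near&(P[...,2]>.113)&(P[...,2]<.127));print("handle",rect(P,m))
m=big(near&(abs(P[...,2]-.06)<.005));print("stand",rect(P,m))
a=np.load("side.npz")["im"];b,_=ctrl.capture("side");b=b.copy()
save("end.png",np.vstack([cv2.resize(b[130:330,180:480],None,fx=2,fy=2),]))
A=np.load("top.npz")["im"];B,_=ctrl.capture("top")
df=(np.abs(A.astype(int)-B).max(2)>70)&(np.arange(400)[:,None]<300)
n,l,s,_=cv2.connectedComponentsWithStats(df.astype(np.uint8));print([x.tolist() for x in s[1:] if x[4]>25])
print(ctrl.state()["time_s"],ctrl.state()["ft_force"])
E
```

```text
handle (array([510.5, 249.9]), array([15.5, 23.8]), 21.0, 781, np.float64(0.1195))
stand (array([510.1, 249.2]), array([60.1, 60.6]), 21.5, 3785, np.float64(0.0599))
[[351, 222, 7, 32, 88], [65, 224, 17, 24, 247], [124, 224, 38, 61, 941], [46, 231, 15, 16, 181], [78, 234, 48, 31, 380], [194, 243, 8, 18, 46], [70, 280, 8, 12, 27], [110, 290, 26, 10, 65]]
31.8417 [-0.2809993   0.5358707  -0.59385148]
```

View pics/end.png

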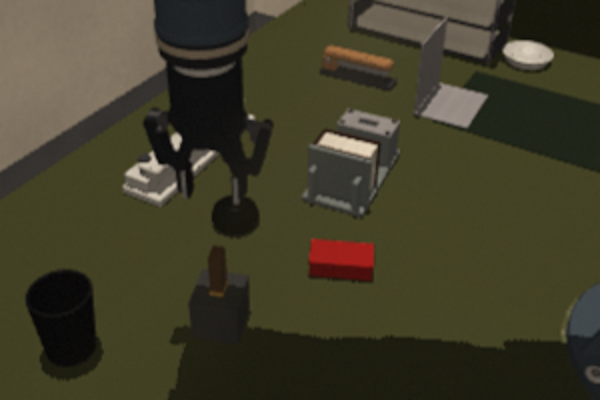

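The final side view shows the key upright in its stand at (218,280) and the gripper clear above it. The tin, cup, paperweight, punch and bookend are where they were. The handle top reads 119.5 mm, the same as at the start, so the key is fully down. I'm handing the job in.

```bash
python3 -c "
from h import *
print(ctrl.close_job(),ctrl.state()['time_s'])"
```

```text
the job is handed in; nothing more can be done
the job is handed in; nothing more can be done
```

The pad is snug against the book, the key is back upright in its stand, and the job was handed in at about 32 s of the 64 s allowed.

- **Tightening:** I gripped the key across its 16 mm sides and swept the star wheel through the slot. The first sweep went the full length and moved the pad 6.2 mm. The second stopped partway when its 7 N limit tripped. Two slow repeat pushes, limited to 7.5 N, both stopped at the same spot, and the pad did not move.
- **Pad against the book:** The close-up shows no gap. The visible edge of the pad read 74.0 mm and the book about 75.2 mm along the clamp. I put that 1 mm difference down to the book's cover hiding the pad's edge. The pad's rear edge says it moved about 9.2 mm, which puts its face at about 75 mm.
- **Key:** The handle's top is 119.5 mm above the desk, as at the start, and it sits within 1 mm of the stand's centre. Seating it pressed down on the stand with about 9 N, a little over the 5 N stop I had set.
- **Other desk things:** In the last side view they look where they were. The top-view comparison showed changes only where the arm and its shadow, the pad and the stand are. It was a coarse check, and I did not measure each item.
- **Force readings:** After each stop the held force read only 1.5 to 3.4 N, because the arm relaxes when it stops. The evidence for the hard stop is therefore the force limit tripping at the same spot, not the held force.

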